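Set the portion stop and feed the cheese to it

ROBOT

A 7-joint arm with a two-finger parallel gripper is mounted at the origin on the work surface. World frame = base frame: x ahead of the robot, y to its left, z up, the work surface at z = 0. Lengths are in m, angles in rad, forces in N, time in s.
With the tool pointing down it reaches from about 0.4 to 0.875 m from the base axis. Payload 19.3 kg.
Tool frame: the origin (TCP) lies on the centre line of the jaws, within the pads' length; the fingertips stand 14 mm ahead of it and the grasp point (between the pads) lies 5 mm behind it; x points along the fingers, y is the direction in which the jaws open and shut, and the axes are right-handed (so a half turn about x gives the same grasp; the last joint's range is limited). The gripper opens to 85 mm and grips with 20 to 120 N. Pads are 22 mm wide; open, the fingers measure 114 mm over their backs; the gripper's body (76 mm by 85 mm) begins 54 mm behind the grasp point. The pads swing forward as they close: fully open they stand 13 mm farther back than shut.
Start: joints at [1.086, 0.521, -0.036, 1.599, 0.021, 1.021, -0.113], TCP at [0.252, -0.572, 0.245] pointing down, gripper open.
Joint ranges: [-2.91, 2.91], [-0.3, 2.13], [-1.5, 1.42], [0.17, 2.43], [-1.26, 4.41], [0.16, 1.93], [-2.52, 2.52]. Speed limits (rad/s): [1.89, 1.89, 2.39, 2.39, 3.01, 3.01, 3.01].

INTERFACE

Orientations are given as [roll, pitch, yaw] about the fixed x, y, z axes, in that order (R = Rz(yaw) Ry(pitch) Rx(roll)).
In Python, from workcell import monitor, optics, bot gives the robot as it stands.
- The arm moves only by the tool arm_command, never from a script. Its arguments are lists of equal length, an entry for each row: "delta_pos": the shift along the tool's x, y, z as a fraction of full scale, a list of three; "rotation": the turn, a rotation vector about the tool's x, y, z as a fraction of full scale, a list of three. In form: {"delta_pos": [[dx, dy, dz], ...], "rotation": [[wx, wy, wz], ...]}. A call has 1 to 10 rows; each row shifts and turns the pose as measured when the row begins, along the tool's axes as they then stand; what a row does not reach is not made up. Full scale, the value 1, is 30 mm for a shift and 6 degrees for a turn. A row lasts 1/10 s, in which the tool goes at most 50 mm and 8.59 degrees, less where a joint would pass 70% of its speed; a pose out of reach is approached as far as the arm can. A call with a number of a shift or a turn outside -1 to 1 is refused whole. A call with a gripper value outside its range is refused whole. "gripper" is the closure, from -1 (fully open) to 1 (shut), so that 0 is half open, set as the call begins (left out, the last holds). The fingers move at their own pace and stop on an object; "grip_force" is the grip in N (left out, the last holds). Time passes only in rows, so rows that do not move let the fingers close. It gives the time, the measured TCP pose, the force and the opening at its end, in the units of the state.
- monitor.observe(): the state, without advancing time (a new reading comes with each control period).
- optics.grab_frame(name): name is "side" or "top"; returns the picture (480x640x3 uint8, red, green, blue); there is no depth.
- optics.camera_params(name): a dict with "fx", "fy", "cx", "cy" (pixels), "dist_coeffs" ([k1, k2, p1, p2, k3] as OpenCV has them; the pictures are not rectified), "origin" and "rotation" of the camera in the world. Camera axes: x right, y down, z forward; pixel columns grow to the right and rows downward; lengths in m; the calibration is good to about 2 mm. A picture is of the moment at which its call begins. camera_params takes no time and is no camera call.
- bot.job_done(): hands the job in, once; it reports no verdict.
The state is a dict: "clock": time; "qpos": joint angles; "qd": joint speeds; "joint_efforts": joint torques, N m; "position": TCP position; "tool_rot": TCP orientation; "force": force on the tool from outside, world axes, zero at the start; "moment": the same for the moment, N m; "grip_width": finger opening in m.
Only numpy, scipy, OpenCV 4.12 (cv2) and the standard library are available. Lean on these libraries where they do the work, as an engineer would, in place of code of your own. Each camera call takes 0.05 s, during which the arm holds its last target. There are 200 camera calls.

TASK

First push the blue portion stop along its rail towards the wire, past the outer notch, until it clicks into the notch at the red line. Then slide the brown cheese block along the board past the wire groove until its cut end lies flat against the stop, without pushing the stop out of its notch. Work by gentle pushing only: do not grip or lift anything, leave both jars and the small round cheese where they stand, and finish with the hand clear.

Things in the scene. Friction and masses are not known exactly. Their poses are not given: they have to be found in the camera images.
- cutter: Bench cheese cutter, fixed to the counter: steel base, white board 300 (x) x 480 (y) mm, its flat level top 36 mm above the counter. Origin on the counter under the board's centre; +x to its rear edge (rail, guide), away from the robot, +y to the stop's side. The wire groove is a black line along x at y = 0. Grey lines at y = 40 and 100 mm, bold red line at y = 70 mm mark portions.
- red_line (a point): On the board's top, on the red line (3 mm wide, along the cutter's x from -148 to +88 mm): cutter x -30, y 70 mm. The stop's face stands on it when the stop is in the wanted notch.
- stop: Upright blue plate 160 (x) x 8 (y) x 54 (z) mm, 2 mm above the board, on a carriage on the rear rail; it moves only along the cutter's y, 0 to 165 mm, and stays where left. Axes as the cutter's. Origin at board level on the face towards the wire (y = 0 of it), which the cheese meets; plate spans x -75 to 85, y 0 to 8 mm. Its y in the cutter's frame is the portion; it starts at 120 to 158 mm.
- push_face (a point): On the stop plate's outer face (away from the wire; 8 mm in y from the stop's origin), at cutter x = 0, 20 mm above the board: a place to push the stop towards the wire. The board beside it is free.
- plunger_knob (a point): Top of the black knob of the spring plunger on the stop's carriage, 68 mm above the board, at cutter x = 112 mm. The plunger drops about 2 mm into rail notches when the stop's face is at y = 100, 70 (red line) and 40 mm. Between notches the stop slides with about 3 N; 4 mm before a notch the push falls to nothing (it pulls itself in); about 18 N pushes it out again.
- guide_face (a point): Foot of the face of the steel back guide for the cheese, mid-length: cutter x 85, y -123 mm. The guide runs along the cutter's y from -236 to -10 mm and is 28 mm high, behind (+x of) the cheese. The stop's rail and carriage run on from it at x 96 to 128 mm, y 6 to 226 mm.
- bow_top (a point): Middle of the black grip of the wire bow, which is parked upright (fixed) at the rear of the cutter in the plane y = 0. Bow and pivot take up cutter x 135 to 275 mm, y -25 to 25 mm, up to 345 mm above the counter; stay clear of it.
- cheese: Loose block of firm smoked cheese, 90 (x) x 120 (y) x 60 (z) mm, 0.55 to 0.85 kg, brown rind, cream cut end at its own +y end. Origin at the centre of its underside, axes along its edges, z up. It starts flat on the board on the -y side of the cutter, within 0.13 rad of the cutter's axes, cut end towards the stop. It slides with about 3 to 6 N.
- cheese_face (a point): Centre of the cheese block's cream cut end: 60 mm along the block's own +y from its origin, 30 mm above its underside.
- honey_jar: Bystander: dark honey jar with a gold lid, 72 mm across, 100 mm high, standing on the counter beside one end of the cutter. Origin at the centre of its underside.
- pollen_jar: Bystander: yellow pollen jar with a black lid, 68 mm across, 120 mm high, on the counter beside the other end of the cutter. Origin at the centre of its underside.
- small_cheese: Bystander: small round cheese, 56 mm across, 26 mm high, standing on the board near its front edge, about 20 mm or more clear of the cheese block. Origin at the centre of its underside.

How it is judged:
By the outcome, as a careful person would: the job done as asked, in the order asked, and still so for the second after the job is handed in, with the robot touching nothing.
It also fails if it takes over 72 s, if anything falls off the work surface, if the arm or the gripper's body presses on something with over 40 N, if the wrist force passes 120 N, or if a joint passes its speed limit or range.

## Working session

There is one attempt and no reset: what is moved stays moved. The work goes in short steps, Python scripts to look and compute and a tool call to move; the robot and the scene stay as the last step left them, time stands still between calls to the robot, and variables do not carry over. Pictures are saved under pics/ and viewed, about 8 in all and at most 12, crops included, and the job is handed in when it is done.

Besides the shell and the picture viewer there is one more tool, called after "Emit:" as name(argument=value, ...) on one line, values as JSON. arm_command: Moves the arm, as the interface text tells. Its arguments: {"type":"object","properties":{"delta_pos":{"type":"array","items":{"type":"array","items":{"type":"number"}}},"rotation":{"type":"array","items":{"type":"array","items":{"type":"number"}}},"gripper":{"type":"number"},"grip_force":{"type":"number"}},"required":["delta_pos","rotation"]}

```bash
mkdir -p pics
python3 - <<'E'
from workcell import monitor, optics, bot
import cv2
s=monitor.observe(); print({k:s[k] for k in("clock","position","tool_rot","force","grip_width")})
for n in("top","side"):
    im=optics.grab_frame(n); cv2.imwrite(f"pics/{n}0.png",im[:,:,::-1]); print(n,optics.camera_params(n))
E
```

```text
{'clock': 0.0, 'position': array([ 0.25172991, -0.57174559,  0.24474102]), 'tool_rot': array([-1.50961889,  1.56974433,  2.04676787]), 'force': array([-0.26133443,  0.33057452,  0.24380043]), 'grip_width': 0.08579668710473759}
top {'fx': 613.0123526244133, 'fy': 613.0123526244133, 'cx': 321.7593268272489, 'cy': 243.60744434954054, 'dist_coeffs': array([-0.04985614,  0.        ,  0.        ,  0.        ,  0.        ]), 'origin': array([0.46180473, 0.01958905, 1.62996945]), 'rotation': array([-3.03236855,  0.01359655, -1.58873689])}
side {'fx': 581.9337308315673, 'fy': 581.9337308315673, 'cx': 320.54380062632845, 'cy': 236.9898296536565, 'dist_coeffs': array([0.00146387, 0.        , 0.        , 0.        , 0.        ]), 'origin': array([0.55126959, 0.87733364, 0.97934576]), 'rotation': array([-2.31584296, -0.00803142, -3.06451766])}
```

View pics/top0.png

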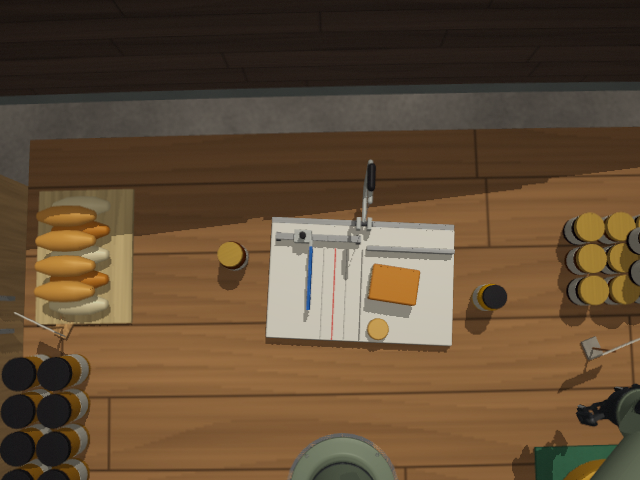

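View pics/side0.png

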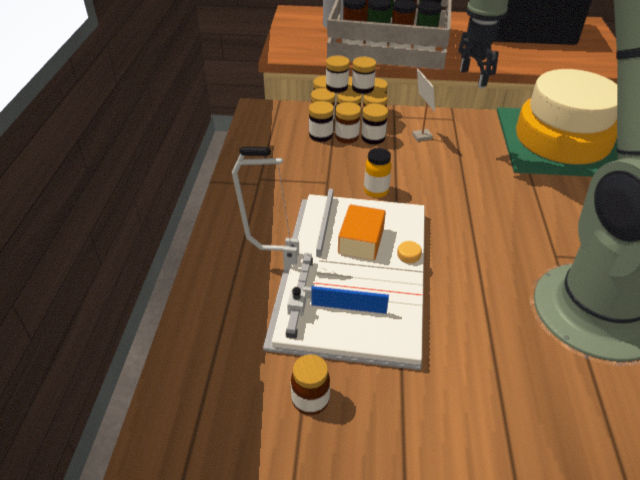

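The top view shows the board with corners near (273,218), (454,226), (451,346) and (267,337). The stop is at column 309 (rows 248–310), the red line at about column 334, and the cheese around (394,285). The small cheese is at (378,329), the honey jar at (232,255) and the pollen jar at (490,297). The side view agrees with this layout.

```bash
cat > h.py <<'E'
from workcell import monitor, optics, bot
import cv2, numpy as np
from scipy.spatial.transform import Rotation as Ro
def ray(n,px,z):
    c=optics.camera_params(n); K=np.array([[c['fx'],0,c['cx']],[0,c['fy'],c['cy']],[0,0,1]])
    p=cv2.undistortPoints(np.array(px,float).reshape(-1,1,2),K,c['dist_coeffs'])[:,0]
    d=np.c_[p,np.ones(len(p))]@Ro.from_euler('xyz',c['rotation']).as_matrix().T
    o=c['origin']; return o+d*((np.broadcast_to(z,len(p))-o[2])/d[:,2])[:,None]
def mask(im,lo,hi,box):
    m=cv2.inRange(cv2.cvtColor(im,cv2.COLOR_RGB2HSV),np.array(lo),np.array(hi)); k=np.zeros_like(m)
    x0,y0,x1,y1=box; k[y0:y1,x0:x1]=m[y0:y1,x0:x1]
    n,l,s,_=cv2.connectedComponentsWithStats(k)
    return ((l==1+np.argmax(s[1:,4]))*255).astype(np.uint8) if n>1 else k
def rect(n,m,z):
    c=max(cv2.findContours(m,0,1)[0],key=cv2.contourArea)[:,0]
    w=ray(n,c,z)[:,:2]; r=cv2.minAreaRect((w*1000).astype(np.float32)); return np.array(r[0]),r[1],cv2.boxPoints(r)
E
python3 - <<'E'
from h import *
im=cv2.imread('pics/top0.png')[:,:,::-1].copy()
hsv=cv2.cvtColor(im,cv2.COLOR_RGB2HSV)
for p in[(300,330),(309,280),(334,300),(394,285),(378,329),(394,310),(410,240)]: print(p,hsv[p[1],p[0]])
print('board corners',ray('top',[(273,218),(454,226),(451,346),(267,337)],.036).round(3))
for nm,lo,hi,box,z in[('red',(0,40,100),(8,255,255),(320,245,345,342),.036),('red2',(170,40,100),(180,255,255),(320,245,345,342),.036),('stop',(100,120,30),(130,255,255),(290,235,330,320),.092),('cheese',(5,150,120),(20,255,255),(362,255,430,312),.096),('small',(5,100,120),(30,255,255),(362,316,392,342),.062),('honey',(5,100,60),(35,255,255),(215,238,250,272),.1),('pollen',(0,0,0),(180,255,40),(475,280,510,312),.12)]:
    m=mask(im,lo,hi,box)
    if m.any(): print(nm,m.nonzero()[0].size,*[np.round(a,1).tolist() for a in rect('top',m,z)])
s=cv2.imread('pics/side0.png')[180:370,230:470];t=im[200:360,250:470,::-1]
cv2.imwrite('pics/c1.png',cv2.resize(t,None,fx=3.6,fy=3.6,interpolation=cv2.INTER_CUBIC))
E
```

```text
(300, 330) [ 22  24 198]
(309, 280) [106 197 153]
(334, 300) [ 14  42 198]
(394, 285) [ 16 190 183]
(378, 329) [ 19 147 193]
(394, 310) [ 22  29 133]
(410, 240) [ 23  25 202]
board corners [[ 0.707  0.165  0.036]
 [ 0.677 -0.31   0.036]
 [ 0.366 -0.289  0.036]
 [ 0.397  0.184  0.036]]
red 150 [507.1, 11.2] [4.2, 235.8] [[389.29998779296875, 16.5], [624.5999755859375, 1.600000023841858], [624.9000244140625, 5.800000190734863], [389.6000061035156, 20.700000762939453]]
stop 204 [545.0, 70.9] [8.5, 155.9] [[466.8999938964844, 71.5999984741211], [622.5, 61.599998474121094], [623.0999755859375, 70.0999984741211], [467.5, 80.0999984741211]]
cheese 1651 [525.4, -140.7] [118.2, 87.4] [[472.20001220703125, -191.5], [558.4000244140625, -206.39999389648438], [578.5, -90.0], [492.3999938964844, -75.0]]
small 360 [414.9, -99.6] [53.4, 50.2] [[378.29998779296875, -100.0], [413.0, -136.1999969482422], [451.6000061035156, -99.19999694824219], [416.79998779296875, -63.0]]
honey 1020 [606.9, 263.7] [87.2, 83.4] [[564.5, 220.8000030517578], [647.7999877929688, 219.3000030517578], [649.4000244140625, 306.5], [566.0999755859375, 308.0]]
pollen 437 [490.1, -384.7] [57.0, 53.9] [[462.6000061035156, -412.70001220703125], [516.4000244140625, -413.79998779296875], [517.5999755859375, -356.79998779296875], [463.79998779296875, -355.70001220703125]]
```

View pics/c1.png

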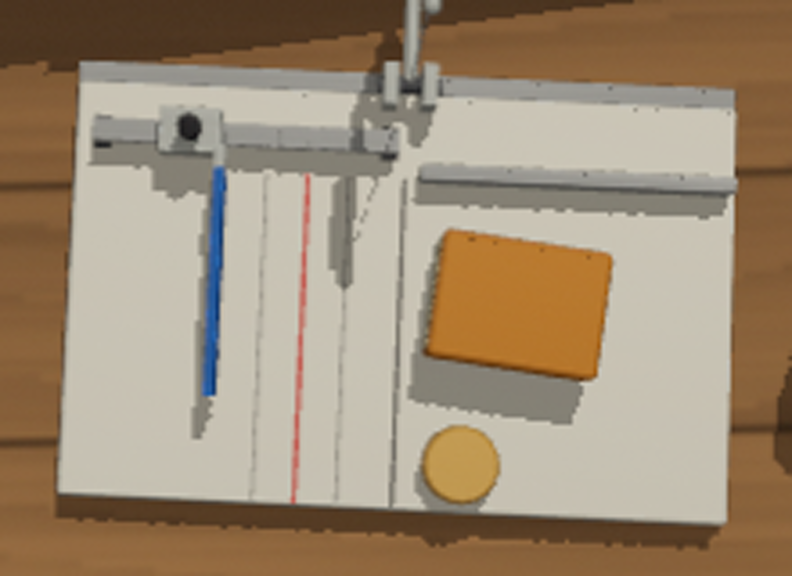

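Cutter frame from this: origin at about (532.6, −60.6) mm, yaw about −0.0635. The stop's face is at y≈128. The cheese sits at cutter (−2, −80), about −0.108 rad off the cutter's axes.

```bash
cat >> h.py <<'E'
TH=-.0635; EX=np.array([np.cos(TH),np.sin(TH),0]); EY=np.array([-np.sin(TH),np.cos(TH),0]); C0=np.array([.5326,-.0606,0])
def plan(x,y,z):
    s=monitor.observe(); R=Ro.from_euler('xyz',s['tool_rot']).as_matrix(); p=s['position']; d=p-C0
    print('t',round(s['clock'],2),'cut mm',(1e3*np.array([d@EX,d@EY,p[2]])).round(1),'F',s['force'].round(1),'w',s['grip_width'])
    b=min((np.c_[[0,0,-1],k*EX,np.cross([0,0,-1],k*EX)] for k in(1,-1)),key=lambda b:Ro.from_matrix(R.T@b).magnitude())
    t=C0+EX*x+EY*y; t[2]=z
    print('rows(30mm) now',(R.T@(t-p)/.03).round(3),'after turn',(b.T@(t-p)/.03).round(3),'turn/6deg',(Ro.from_matrix(R.T@b).as_rotvec(degrees=True)/6).round(3))
    print('tool axes in cutter x,y,z', (np.array([EX,EY,[0,0,1]])@R).round(2).tolist())
E
python3 -c "
from h import *
plan(0,.175,.245)"
```

```text
t 0.1 cut mm [-247.9 -528.   244.8] F [-0.5  0.5 -0.3] w 0.08519165017471268
rows(30mm) now [ 9.000e-03 -1.700e+01 -1.812e+01] after turn [-7.0000e-03  8.2620e+00 -2.3432e+01] turn/6deg [-1.0433e+01 -5.0000e-03  9.0000e-03]
tool axes in cutter x,y,z [[-0.0, 0.46, -0.89], [0.0, -0.89, -0.46], [-1.0, -0.0, 0.0]]
```

Emit:
arm_command(delta_pos=[[0, 0, 0], [0, 0, 0], [0, 0, 0], [0, 0, 0], [0, 0, 0], [0, 0, 0], [0, 0, 0], [0, 0, 0], [0, 0, 0], [0, 0, 0]], rotation=[[-1, 0, 0], [-1, 0, 0], [-1, 0, 0], [-1, 0, 0], [-1, 0, 0], [-1, 0, 0], [-1, 0, 0], [-1, 0, 0], [-1, 0, 0], [-1, 0, 0]], gripper=0)

```text
clock: 1.1
position: [0.251, -0.57, 0.2413]
tool_rot: [-2.554, 1.563, 2.09]
force: [0.0, 0.1, 0.3]
grip_width: 0.0425
```

```bash
python3 -c "
from h import *
plan(0,.175,.245)"
```

```text
t 1.1 cut mm [-248.7 -526.2  241.3] F [0.  0.1 0.3] w 0.04253225844995017
rows(30mm) now [-7.0000e-03  8.1780e+00 -2.3413e+01] after turn [ -0.124   8.29  -23.374] turn/6deg [-0.045 -0.062  0.041]
tool axes in cutter x,y,z [[-0.0, 1.0, -0.0], [0.01, -0.0, -1.0], [-1.0, -0.0, -0.01]]
```

Emit:
arm_command(delta_pos=[[0, 0.5, -0.9], [0, 0.5, -0.9], [0, 0.5, -0.9], [0, 0.5, -0.9], [0, 0.5, -0.9], [0, 0.5, -0.9], [0, 0.5, -0.9], [0, 0.5, -0.9], [0, 0.5, -0.9], [0, 0.5, -0.9]], rotation=[[-0.04, -0.06, 0.04], [0, 0, 0], [0, 0, 0], [0, 0, 0], [0, 0, 0], [0, 0, 0], [0, 0, 0], [0, 0, 0], [0, 0, 0], [0, 0, 0]])

```text
clock: 2.1
position: [0.4185, -0.3026, 0.2383]
tool_rot: [-2.15, 1.566, 2.496]
force: [0.9, -0.2, 0.3]
grip_width: 0.0427
```

Emit:
arm_command(delta_pos=[[0, 0.3, -0.9], [0, 0.3, -0.9], [0, 0.3, -0.9], [0, 0.3, -0.9], [0, 0.3, -0.9], [0, 0.3, -0.9], [0, 0.3, -0.9], [0, 0.3, -0.9], [0, 0.3, -0.9], [0, 0.3, -0.9]], rotation=[[0, 0, 0], [0, 0, 0], [0, 0, 0], [0, 0, 0], [0, 0, 0], [0, 0, 0], [0, 0, 0], [0, 0, 0], [0, 0, 0], [0, 0, 0]])

```text
clock: 3.1
position: [0.5288, -0.0275, 0.237]
tool_rot: [-1.976, 1.562, 2.669]
force: [0.1, -0.3, 0.4]
grip_width: 0.0427
```

```bash
python3 -c "
from h import *
plan(0,.175,.16)"
```

```text
t 3.1 cut mm [ -5.9  32.8 237. ] F [ 0.1 -0.3  0.4] w 0.04268671981325731
rows(30mm) now [ 2.583  0.199 -4.731] after turn [ 2.568  0.196 -4.739] turn/6deg [-0.034 -0.032  0.074]
tool axes in cutter x,y,z [[-0.01, 1.0, -0.0], [0.0, -0.0, -1.0], [-1.0, -0.01, -0.0]]
```

Emit:
arm_command(delta_pos=[[0, 0.04, -0.9], [0, 0.04, -0.9], [0, 0.04, -0.9], [0, 0.04, -0.9], [0, 0.04, -0.9], [0, 0, -0.3], [0.9, 0, 0], [0.9, 0, 0], [0.9, 0, 0], [0.9, 0, 0]], rotation=[[0, 0, 0.07], [0, 0, 0], [0, 0, 0], [0, 0, 0], [0, 0, 0], [0, 0, 0], [0, 0, 0], [0, 0, 0], [0, 0, 0], [0, 0, 0]])

```text
clock: 4.1
position: [0.5458, 0.1255, 0.1274]
tool_rot: [2.732, 1.565, 1.098]
force: [0.8, 0.5, 0.3]
grip_width: 0.0429
```

```bash
python3 -c "
from h import *
plan(0,.175,.066)"
```

```text
t 4.1 cut mm [  1.3 186.6 127.4] F [0.8 0.5 0.3] w 0.04287537422674648
rows(30mm) now [ 2.043 -0.049  0.398] after turn [ 2.045 -0.044  0.387] turn/6deg [ 0.003 -0.052 -0.023]
tool axes in cutter x,y,z [[0.0, 1.0, 0.0], [0.01, 0.0, -1.0], [-1.0, 0.0, -0.01]]
```

Emit:
arm_command(delta_pos=[[0.8, 0, 0], [0.8, 0, 0], [0.4, 0, 0], [0, 0, 0], [0, 0, 0.3], [0, 0, 0.3], [0, 0, 0.2], [0, 0, 0.1], [0, 0, 0.1]], rotation=[[0, -0.05, -0.02], [0, 0, 0], [0, 0, 0], [0, 0, 0], [0, 0, 0], [0, 0, 0], [0, 0, 0], [0, 0, 0], [0, 0, 0]])

```text
clock: 5.0
position: [0.5434, 0.0893, 0.0651]
tool_rot: [-0.394, 1.568, -2.031]
force: [0.4, 4.8, -1.5]
grip_width: 0.0425
```

```bash
cat > st.py <<'E'
from h import *
import sys
def stop():
    im=optics.grab_frame('top'); cv2.imwrite(f"pics/t{int(monitor.observe()['clock']*100)}.png",im[:,:,::-1])
    m=mask(im,(100,120,30),(130,255,255),(290,235,370,325))
    ys=[]
    c,sz,b=rect('top',m,.092); d=np.r_[c/1e3,0]-C0
    print('stop centre cut',(1e3*d@EX).round(1),'face y',(1e3*d@EY-4).round(1),np.round(sz,1))
    m=mask(im,(5,150,120),(20,255,255),(300,255,430,312)); c,sz,b=rect('top',m,.096); d=np.r_[c/1e3,0]-C0
    e=b[np.argsort(b[:,1])]; v=e[2:].mean(0)-e[:2].mean(0)
    print('cheese cut',(1e3*d@EX).round(1),(1e3*d@EY).round(1),np.round(sz,1),'yaw rel',round(np.arctan2(-v[0],v[1])-TH,3))
    m=mask(im,(5,100,120),(30,255,255),(362,316,392,342)); print('small',rect('top',m,.062)[0].round(1))
E
python3 -c "
from st import *
stop(); plan(0,.12,.066)"
```

```text
Traceback (most recent call last):
  File "st.py", line 7, in stop
    c,sz,b=rect('top',m,.092); d=np.r_[c/1e3,0]-C0
           ~~~~^^^^^^^^^^^^^^
  File "h.py", line 15, in rect
    c=max(cv2.findContours(m,0,1)[0],key=cv2.contourArea)[:,0]
      ~~~^^^^^^^^^^^^^^^^^^^^^^^^^^^^^^^^^^^^^^^^^^^^^^^^
ValueError: max() iterable argument is empty
```

```bash
python3 -c "
from h import *
plan(0,.12,.066)
im=optics.grab_frame('side');cv2.imwrite('pics/s2.png',im[:,:,::-1]);cv2.imwrite('pics/s2c.png',cv2.resize(im[130:370,200:470,::-1],None,fx=2.5,fy=2.5))"
```

```text
t 5.05 cut mm [  1.4 149.8  65.1] F [ 0.5 -2.   3.8] w 0.04273348362640928
rows(30mm) now [-0.026 -0.042  0.992] after turn [-0.029 -0.045  0.992] turn/6deg [-0.03   0.026  0.009]
tool axes in cutter x,y,z [[-0.0, 1.0, -0.0], [-0.0, -0.0, -1.0], [-1.0, -0.0, 0.0]]
```

View pics/s2c.png

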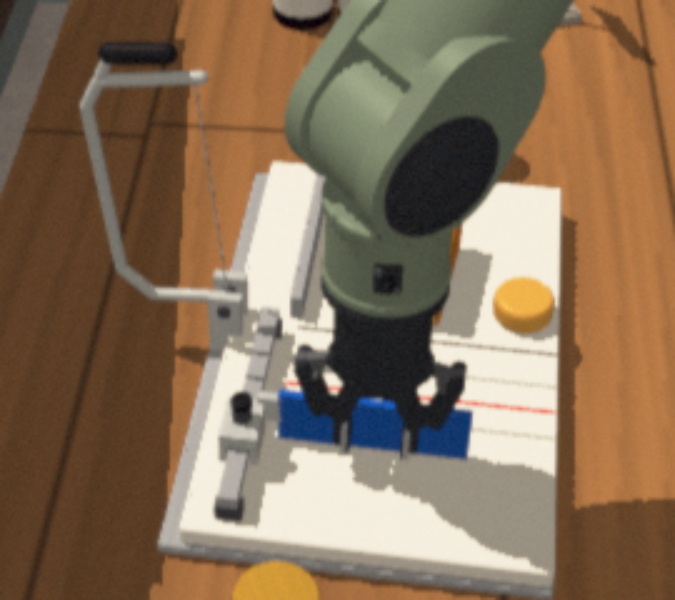

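The two fingertips stand against the stop's outer face (blue plate from crop (279,391) to (470,458)), with clear board around them. I'll measure the plate's top edge in the side view, with the hand there and before.

```bash
cat > sd.py <<'E'
from h import *
def edge(im):
    m=mask(im,(100,120,30),(130,255,255),(290,230,400,330)) 
    m=cv2.inRange(cv2.cvtColor(im,cv2.COLOR_RGB2HSV),np.array((100,120,30)),np.array((130,255,255)));m[:230]=0;m[330:]=0;m[:,:300]=0;m[:,395:]=0
    xs=np.unique(m.nonzero()[1]); P=[]
    for x in xs[4:-4]:
        P.append((x,m[:,x].nonzero()[0].min()-.5))
    for z,f in((.092,np.min),(.038,np.max)):
        P=[(x,(m[:,x].nonzero()[0].min()-.5) if f is np.min else (m[:,x].nonzero()[0].max()+.5)) for x in xs[4:-4]]
        w=ray('side',P,z)-C0; y=1e3*w@EY; print('edge z',z,'y med',np.median(y).round(1),'pctl',np.percentile(y,[10,25,75,90]).round(1),len(xs))
E
python3 -c "
from sd import *
for f in('side0','s2'): edge(cv2.imread(f'pics/{f}.png')[:,:,::-1].copy())"
```

```text
edge z 0.092 y med 133.7 pctl [132.6 133.  134.3 134.7] 77
edge z 0.038 y med 137.5 pctl [136.4 136.8 138.1 138.5] 77
edge z 0.092 y med 139.8 pctl [129.6 132.8 153.1 155. ] 66
edge z 0.038 y med 136.8 pctl [135.7 136.2 137.6 138. ] 66
```

Emit:
arm_command(delta_pos=[[0, 0, 0.15], [0, 0, 0.15], [0, 0, 0.15], [0, 0, 0.15], [0, 0, 0.15], [0, 0, 0.15]], rotation=[[0, 0, 0], [0, 0, 0], [0, 0, 0], [0, 0, 0], [0, 0, 0], [0, 0, 0]])

```text
clock: 5.7
position: [0.542, 0.0673, 0.0654]
tool_rot: [3.001, 1.566, 1.369]
force: [-0.7, 5.4, -1.0]
grip_width: 0.0428
```

```bash
python3 -c "
from sd import *
plan(0,.118,.066); im=optics.grab_frame('side'); edge(im)"
```

```text
t 5.7 cut mm [  1.3 128.2  65.4] F [-0.7  5.4 -1. ] w 0.042837868207124645
rows(30mm) now [-0.022 -0.043  0.341] after turn [-0.02  -0.042  0.341] turn/6deg [ 0.026 -0.043 -0.006]
tool axes in cutter x,y,z [[0.0, 1.0, 0.0], [0.0, 0.0, -1.0], [-1.0, 0.0, -0.0]]
edge z 0.092 y med 116.1 pctl [111.2 112.5 131.5 133.1] 66
edge z 0.038 y med 115.6 pctl [114.3 114.8 116.3 116.8] 66
```

Emit:
arm_command(delta_pos=[[0, 0, 0.1], [0, 0, 0.1], [0, 0, 0.1]], rotation=[[0, 0, 0], [0, 0, 0], [0, 0, 0]])

```text
clock: 6.05
position: [0.5415, 0.0593, 0.0655]
tool_rot: [2.986, 1.564, 1.356]
force: [-0.6, 19.1, -3.2]
grip_width: 0.0427
```

Emit:
arm_command(delta_pos=[[0, 0, 0.1]], rotation=[[0, 0, 0]])

```text
clock: 6.15
position: [0.5414, 0.0586, 0.0656]
tool_rot: [2.97, 1.561, 1.341]
force: [-0.3, 17.2, -3.2]
grip_width: 0.0428
```

Emit:
arm_command(delta_pos=[[0, 0, 0.1]], rotation=[[0, 0, 0]])

```text
clock: 6.25
position: [0.5414, 0.0575, 0.0656]
tool_rot: [2.964, 1.558, 1.336]
force: [-0.7, 10.5, -2.0]
grip_width: 0.0425
```

```bash
python3 -c "
from sd import *
plan(0,.118,.066); im=optics.grab_frame('side'); edge(im)"
```

```text
t 6.25 cut mm [  1.2 118.4  65.6] F [-0.7 10.5 -2. ] w 0.04253812439957528
rows(30mm) now [-0.014 -0.041  0.014] after turn [-0.013 -0.041  0.015] turn/6deg [ 0.063 -0.121 -0.021]
tool axes in cutter x,y,z [[0.0, 1.0, 0.01], [0.01, 0.01, -1.0], [-1.0, 0.0, -0.01]]
edge z 0.092 y med 105.6 pctl [101.  101.9 120.8 122.2] 64
edge z 0.038 y med 105.7 pctl [104.6 105.1 106.4 106.8] 64
```

Emit:
arm_command(delta_pos=[[0, 0, 0.1], [0, 0, 0.1], [0, 0, 0.1], [0, 0, 0.1], [0, 0, 0.1], [0, 0, 0.1], [0, 0, 0.1]], rotation=[[0, -0.1, 0], [0, 0, 0], [0, 0, 0], [0, 0, 0], [0, 0, 0], [0, 0, 0], [0, 0, 0]])

```text
clock: 7.0
position: [0.54, 0.0376, 0.0655]
tool_rot: [2.672, 1.565, 1.047]
force: [-0.3, 4.9, 1.2]
grip_width: 0.0427
```

```bash
python3 -c "
from sd import *
plan(0,.091,.066); im=optics.grab_frame('side'); edge(im)"
```

```text
t 7.0 cut mm [ 1.2 98.4 65.5] F [-0.3  4.9  1.2] w 0.04267514802276561
rows(30mm) now [-0.018 -0.041  0.247] after turn [-0.016 -0.039  0.248] turn/6deg [ 0.087 -0.048 -0.024]
tool axes in cutter x,y,z [[0.0, 1.0, 0.01], [0.01, 0.01, -1.0], [-1.0, 0.0, -0.01]]
edge z 0.092 y med 85.7 pctl [ 81.   81.9 100.5 102.6] 64
edge z 0.038 y med 85.7 pctl [84.5 85.  86.4 86.9] 64
```

Emit:
arm_command(delta_pos=[[0, 0, 0.09], [0, 0, 0.09]], rotation=[[0, 0, 0], [0, 0, 0]])

```text
clock: 7.25
position: [0.5396, 0.031, 0.0655]
tool_rot: [2.65, 1.566, 1.025]
force: [0.4, 3.4, 1.4]
grip_width: 0.043
```

Emit:
arm_command(delta_pos=[[0, 0, 0.06]], rotation=[[0, 0, 0]])

```text
clock: 7.35
position: [0.5395, 0.0298, 0.0655]
tool_rot: [2.712, 1.565, 1.086]
force: [-0.0, 14.4, 0.2]
grip_width: 0.0428
```

```bash
python3 -c "
from sd import *
plan(0,.091,.066); im=optics.grab_frame('side'); edge(im)"
```

```text
t 7.35 cut mm [ 1.2 90.6 65.5] F [-0.  14.4  0.2] w 0.042813734014978934
rows(30mm) now [-0.016 -0.039 -0.013] after turn [-0.016 -0.039 -0.012] turn/6deg [ 0.084 -0.052 -0.024]
tool axes in cutter x,y,z [[0.0, 1.0, 0.01], [0.01, 0.01, -1.0], [-1.0, 0.0, -0.01]]
edge z 0.092 y med 76.7 pctl [74.  75.  92.3 95.5] 63
edge z 0.038 y med 77.9 pctl [76.7 77.2 78.7 79.2] 63
```

Emit:
arm_command(delta_pos=[[0, 0, -0.3], [0, 0, -0.7], [0, 0, -0.7], [-1, 0, 0], [-1, 0, 0], [-1, 0, 0], [-1, 0, 0], [-0.5, 0, 0], [0, 0, 1], [0, 0, 1]], rotation=[[0, 0, 0], [0, 0, 0], [0, 0, 0], [0, 0, 0], [0, 0, 0], [0, 0, 0], [0, 0, 0], [0, 0, 0], [0, 0, 0], [0, 0, 0]])

```text
clock: 8.4
position: [0.5379, 0.025, 0.2055]
tool_rot: [-3.117, 1.569, 1.546]
force: [0.6, 0.5, -0.9]
grip_width: 0.0428
```

Emit:
arm_command(delta_pos=[[0, 0, 1], [0, 0, 1], [0, 0, 1], [0, 0, 1], [0, 0, 1], [0, 0, 1], [0, 0, 1], [0, 0, 1], [0, 0, 1], [0, 0, 1]], rotation=[[0, 0, 0], [0, 0, 0], [0, 0, 0], [0, 0, 0], [0, 0, 0], [0, 0, 0], [0, 0, 0], [0, 0, 0], [0, 0, 0], [0, 0, 0]])

```text
clock: 9.4
position: [0.5208, -0.2866, 0.206]
tool_rot: [-0.713, 1.567, -2.331]
force: [-0.1, -0.3, -0.2]
grip_width: 0.0427
```

```bash
python3 -c "
from sd import *
plan(0,-.19,.2)"
```

```text
t 9.4 cut mm [   2.6 -226.3  206. ] F [-0.1 -0.3 -0.2] w 0.04269390247777948
rows(30mm) now [ 0.196 -0.066 -1.21 ] after turn [ 0.199 -0.086 -1.208] turn/6deg [0.148 0.03  0.026]
tool axes in cutter x,y,z [[-0.0, 1.0, 0.02], [-0.0, 0.02, -1.0], [-1.0, -0.0, 0.0]]
```

```bash
python3 - <<'E'
from st import *
from sd import edge
edge(optics.grab_frame('side'))
try: stop()
except Exception as e: print(e)
E
ls pics | grep '^t[0-9]'
```

```text
edge z 0.092 y med 75.1 pctl [73.9 74.3 75.8 76.2] 74
edge z 0.038 y med 78.3 pctl [77.2 77.6 79.  79.5] 74
stop centre cut 4.1 face y 70.2 [  6.  155.8]
cheese cut -2.1 -80.4 [118.2  87.4] yaw rel -0.108
small [414.9 -99.6]
t505.png
t950.png
```

Emit:
arm_command(delta_pos=[[0, 0.2, -0.6], [0, 0, -0.45], [0, 0, 0], [0.9, 0, 0], [0.9, 0, 0], [0.9, 0, 0], [0.9, 0, 0], [0.9, 0, 0], [0.2, 0, 0], [0, 0, 0]], rotation=[[0.14, 0.03, 0.02], [0, 0, 0], [0, 0, 0], [0, 0, 0], [0, 0, 0], [0, 0, 0], [0, 0, 0], [0, 0, 0], [0, 0, 0], [0, 0, 0]])

```text
clock: 10.5
position: [0.5274, -0.2572, 0.0612]
tool_rot: [-0.226, 1.565, -1.859]
force: [0.5, 1.4, 0.5]
grip_width: 0.0424
```

```bash
python3 -c "
from sd import *
plan(-.005,-.160,.058)"
```

```text
t 10.5 cut mm [   7.3 -196.6   61.2] F [0.5 1.4 0.5] w 0.042375463418265355
rows(30mm) now [ 0.101 -0.407 -1.22 ] after turn [ 0.107 -0.408 -1.219] turn/6deg [0.012 0.052 0.012]
tool axes in cutter x,y,z [[-0.0, 1.0, 0.0], [-0.01, 0.0, -1.0], [-1.0, -0.0, 0.01]]
```

Emit:
arm_command(delta_pos=[[0.1, -0.4, 0], [0, 0, -0.3], [0, 0, -0.3], [0, 0, -0.2], [0, 0, -0.15], [0, 0, -0.15], [0, 0, -0.15], [0, 0, -0.15], [0, 0, -0.15]], rotation=[[0.01, 0.05, 0.01], [0, 0, 0], [0, 0, 0], [0, 0, 0], [0, 0, 0], [0, 0, 0], [0, 0, 0], [0, 0, 0], [0, 0, 0]])

```text
clock: 11.4
position: [0.5196, -0.2077, 0.0629]
tool_rot: [1.106, 1.564, -0.529]
force: [2.0, -3.5, -0.2]
grip_width: 0.043
```

Emit:
arm_command(delta_pos=[[0, 0, -0.15], [0, 0, -0.15], [0, 0, -0.15], [0, 0, -0.15], [0, 0, -0.15], [0, 0, -0.15], [0, 0, -0.15]], rotation=[[0, 0, 0], [0, 0, 0], [0, 0, 0], [0, 0, 0], [0, 0, 0], [0, 0, 0], [0, 0, 0]])

```text
clock: 12.1
position: [0.5216, -0.1748, 0.0629]
tool_rot: [0.939, 1.563, -0.697]
force: [0.5, -5.0, 1.6]
grip_width: 0.0424
```

```bash
python3 -c "
from sd import *
plan(-.005,-.063,.058)
t=optics.grab_frame('top');s=optics.grab_frame('side')
cv2.imwrite('pics/p1.png',np.hstack([cv2.resize(a,(400,300),interpolation=cv2.INTER_CUBIC) for a in(t[200:360,250:464],s[170:350,220:460])])[:,:,::-1])"
```

```text
t 12.1 cut mm [  -3.8 -114.7   62.9] F [ 0.5 -5.   1.6] w 0.04235632566811636
rows(30mm) now [ 0.155 -0.044 -1.724] after turn [ 0.162 -0.041 -1.724] turn/6deg [-0.014  0.042 -0.058]
tool axes in cutter x,y,z [[0.01, 1.0, -0.0], [-0.0, -0.0, -1.0], [-1.0, 0.01, 0.0]]
```

View pics/p1.png

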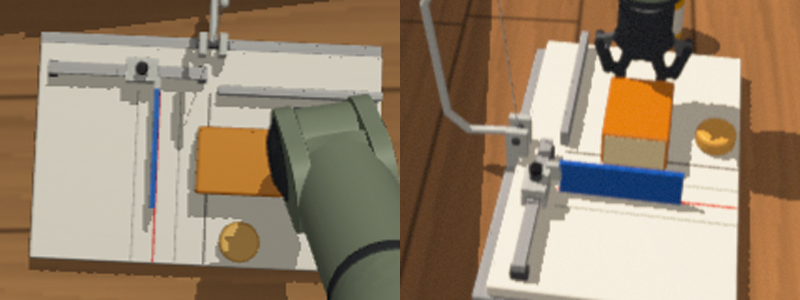

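The cheese is now square to the board, its cut end past the groove at crop column 196. The stop stands on the red line and the small cheese has not moved.

Emit:
arm_command(delta_pos=[[0, 0, -0.15], [0, 0, -0.15], [0, 0, -0.15], [0, 0, -0.15], [0, 0, -0.15], [0, 0, -0.15], [0, 0, -0.15], [0, 0, -0.15]], rotation=[[0, 0, 0], [0, 0, 0], [0, 0, 0], [0, 0, 0], [0, 0, 0], [0, 0, 0], [0, 0, 0], [0, 0, 0]])

```text
clock: 13.0
position: [0.5239, -0.1361, 0.0627]
tool_rot: [0.91, 1.564, -0.726]
force: [-0.2, -3.1, 2.2]
grip_width: 0.0424
```

```bash
cat > cf.py <<'E'
from sd import *
plan(-.005,-.063,.058)
t=optics.grab_frame('top')
m=mask(t,(5,150,120),(20,255,255),(300,255,430,312)); ys,xs=m.nonzero()
P=[(xs[ys==r].min()-.5,r) for r in np.unique(ys)[4:-4]]; w=ray('top',P,.096)-C0
X,Y=1e3*w@EX,1e3*w@EY; a=np.polyfit(X,Y,1); print('cheese front y med',np.median(Y).round(1),'slope',a[0].round(3),'x',X.min().round(),X.max().round())
m=mask(t,(100,120,30),(130,255,255),(290,235,370,325)); w=rect('top',m,.092); print('stop face',(1e3*(np.r_[w[0]/1e3,0]-C0)@EY-4).round(1),np.round(w[1],1))
edge(optics.grab_frame('side'))
E
python3 cf.py
```

```text
t 13.0 cut mm [ -3.9 -75.9  62.7] F [-0.2 -3.1  2.2] w 0.04235392279264104
rows(30mm) now [ 0.154 -0.038 -0.431] after turn [ 0.156 -0.037 -0.43 ] turn/6deg [-0.014  0.042 -0.054]
tool axes in cutter x,y,z [[0.01, 1.0, -0.0], [-0.0, -0.0, -1.0], [-1.0, 0.01, 0.0]]
cheese front y med 54.2 slope -0.001 x -43.0 24.0
stop face 70.2 [  6.  155.8]
edge z 0.092 y med 74.6 pctl [73.5 73.9 75.4 75.8] 74
edge z 0.038 y med 78.3 pctl [77.2 77.6 79.  79.5] 74
```

Emit:
arm_command(delta_pos=[[0, 0, -0.12], [0, 0, -0.12], [0, 0, -0.12], [0, 0, -0.1]], rotation=[[0, 0, 0], [0, 0, 0], [0, 0, 0], [0, 0, 0]])

```text
clock: 13.5
position: [0.5247, -0.1216, 0.0625]
tool_rot: [0.875, 1.564, -0.76]
force: [-0.9, -17.3, 2.1]
grip_width: 0.0423
```

Emit:
arm_command(delta_pos=[[0, 0, -0.06]], rotation=[[0, 0, 0]])

```text
clock: 13.6
position: [0.5247, -0.1211, 0.0626]
tool_rot: [0.694, 1.562, -0.943]
force: [0.8, -20.2, 1.3]
grip_width: 0.0425
```

```bash
python3 cf.py
```

```text
t 13.6 cut mm [ -4.  -60.9  62.6] F [  0.8 -20.2   1.3] w 0.04249121014961976
rows(30mm) now [ 0.154 -0.034  0.07 ] after turn [ 0.153 -0.033  0.071] turn/6deg [-0.024  0.062 -0.051]
tool axes in cutter x,y,z [[0.01, 1.0, -0.0], [-0.01, -0.0, -1.0], [-1.0, 0.01, 0.01]]
cheese front y med 68.7 slope -0.009 x -44.0 24.0
stop face 70.5 [  7.1 155.8]
edge z 0.092 y med 75.8 pctl [74.6 75.1 76.5 77. ] 74
edge z 0.038 y med 79.3 pctl [78.1 78.6 80.  80.5] 74
```

Contact: the force rose to 20 N including the cheese's friction, so I'm backing straight off.

Emit:
arm_command(delta_pos=[[0, 0, 0.2], [0, 0, 0.5], [0, 0, 0.7], [0, 0, 0.7], [-0.9, 0, 0], [-0.9, 0, 0], [-0.9, 0, 0], [-0.9, 0, 0], [-0.9, 0, 0], [0, 0, 0]], rotation=[[0, 0, 0], [0, 0, 0], [0, 0, 0], [0, 0, 0], [0, 0, 0], [0, 0, 0], [0, 0, 0], [0, 0, 0], [0, 0, 0], [0, 0, 0]])

```text
clock: 14.7
position: [0.5179, -0.1897, 0.2015]
tool_rot: [0.945, 1.568, -0.692]
force: [0.6, -0.4, -0.4]
grip_width: 0.0425
```

Emit:
arm_command(delta_pos=[[0, 0, 1], [0, 0, 1], [0, 0, 1], [0, 0, 1], [0, 0, 1], [0, 0, 0]], rotation=[[0, 0, 0], [0, 0, 0], [0, 0, 0], [0, 0, 0], [0, 0, 0], [0, 0, 0]])

```text
clock: 15.3
position: [0.5059, -0.3473, 0.1999]
tool_rot: [1.598, 1.569, -0.037]
force: [-1.1, 0.6, -0.4]
grip_width: 0.0424
```

```bash
python3 cf.py
python3 - <<'E'
from st import *
stop()
t=optics.grab_frame('top');s=optics.grab_frame('side')
cv2.imwrite('pics/p2.png',np.vstack([cv2.resize(t[245:315,290:400],(800,300),interpolation=cv2.INTER_CUBIC),cv2.resize(s[230:330,240:440],(800,300),interpolation=cv2.INTER_CUBIC)])[:,:,::-1])
E
```

```text
t 15.3 cut mm [  -8.5 -287.8  199.9] F [-1.1  0.6 -0.4] w 0.04243362372709699
rows(30mm) now [ 4.732  0.097 -7.493] after turn [ 4.731  0.116 -7.493] turn/6deg [-0.011 -0.001 -0.022]
tool axes in cutter x,y,z [[0.0, 1.0, -0.0], [0.0, -0.0, -1.0], [-1.0, 0.0, -0.0]]
cheese front y med 68.5 slope -0.003 x -46.0 24.0
stop face 70.1 [  6.9 155.8]
edge z 0.092 y med 75.3 pctl [74.2 74.6 76.  76.5] 74
edge z 0.038 y med 78.6 pctl [77.5 77.9 79.3 79.8] 74
stop centre cut 4.1 face y 70.1 [  6.9 155.8]
cheese cut -8.0 9.7 [116.9  87.2] yaw rel -0.0
small [414.9 -99.6]
```

View pics/p2.png

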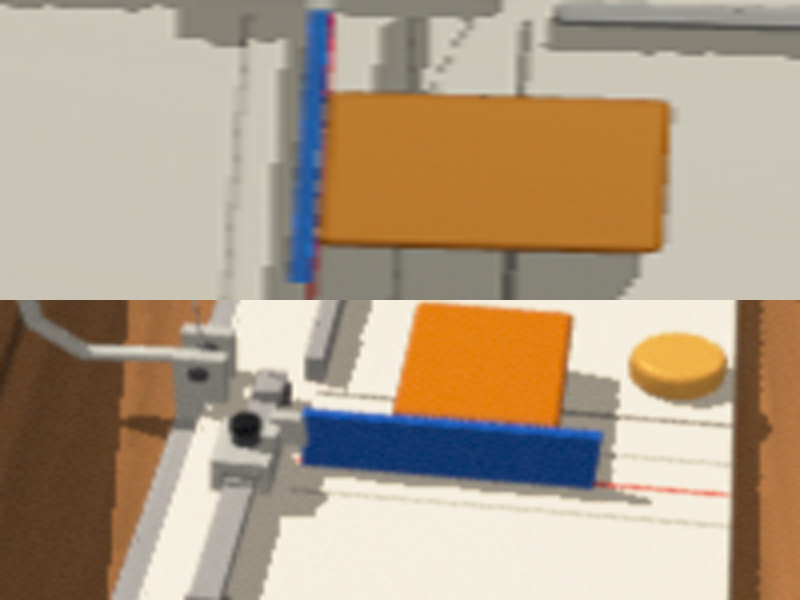

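The cut end lies flat along the blue plate with no visible gap, at top-crop column ~325. The stop stands on the red line, the small cheese is where it was, and the hand is clear.

Run:
```python
from st import *
im=optics.grab_frame('top')
for nm,lo,hi,box,z in[('honey',(5,100,60),(35,255,255),(215,238,250,272),.1)]: print(nm,rect('top',mask(im,lo,hi,box),z)[0].round(1))
bot.job_done()
```

```text
honey [606.9 263.7]
the job is handed in; nothing more can be done
```

The job is done and handed in. The stop is in the red-line notch, and the cheese's cut end lies flat against it. It took about 15 s of the 72 s allowed.

**What I did:** I pushed the stop with two half-open fingertips through the outer notch at 100 mm (19 N peak). It clicked into the notch at the red line. I then pushed the cheese from behind with both fingertips; this squared it up (it started 0.108 rad off) and slid it past the groove onto the stop. Final contact peaked at about 20 N including the cheese's own friction, and I backed off straight away.

**Last checks:**

| Check | Result |
|---|---|
| Stop face (wanted 70 mm) | 70.1 mm by the top camera |
| Cheese angle to the cutter | 0.00 rad |
| Cheese cut end | 68.5 mm; the colour mask reads about 1 mm short, and no gap was visible |
| Small cheese and honey jar | same positions as at the start |
| Pollen jar | not measured again; the closed-in part of the work stayed clear of it, and the hand was about 65 mm above its lid at the end |
| Hand | clear and touching nothing, force about 0 N |

**Disagreement:** under the final contact the side camera showed the stop shift about 1 mm. After release it read 78.6 mm for the plate's outer edge, against 78.3 mm before, so the stop sat back in its notch.

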